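# Show the sanded beech board to the inspection lamp

### The arm

A 7-joint arm with a two-finger parallel gripper is mounted at the origin on the work surface. World frame = base frame: x ahead of the robot, y to its left, z up, the work surface at z = 0. Lengths are in m, angles in degrees, forces in N, time in s.
With the tool pointing down it reaches from about 0.35 to 0.9 m from the base axis. Payload 8.1 kg.
Tool frame: the origin (TCP) lies midway between the tips of the shut fingers; the grasp point (between the pads) lies 19 mm behind it; z points along the fingers, x is the direction in which the jaws open and shut, and the axes are right-handed (so a half turn about z gives the same grasp; the last joint's range is limited). The gripper opens to 85 mm and grips with 20 to 120 N. Pads are 22 mm wide; open, the fingers measure 114 mm over their backs; the gripper's body (76 mm by 85 mm) begins 54 mm behind the grasp point. The pads swing forward as they close: fully open they stand 13 mm farther back than shut.
Start: joints at [-70.737, 24.895, 1.432, 90.138, -0.665, 64.973, -4.303], TCP at [0.266, 0.566, 0.231] pointing down, gripper open.
Joint ranges: [-149.89, 149.89], [-25.12, 119.58], [-72.63, 75.52], [4.76, 147.25], [-75.54, 255.54], [6.69, 114.76], [-157.13, 157.13]. Speed limits (degrees/s): [127.2, 127.2, 172.46, 172.46, 180, 180, 180].

### API

Orientations are given as [roll, pitch, yaw] about the fixed x, y, z axes, in that order (R = Rz(yaw) Ry(pitch) Rx(roll)).
In Python, from cell import sensors, optics, bot gives the robot as it stands.
- The arm moves only by the tool apply_moves, never from a script. Its argument "deltas" is a list of rows, each an object with "linear": the shift along the tool's x, y, z in units of 4 cm (1.0 is 4 cm), a list of three; "turn": the turn, a rotation vector about the tool's x, y, z in units of 8 degrees (1.0 is 8 degrees), a list of three; "jaw": the closure in counts, from 0 (fully open) to 255 (shut). In form: [{"linear": [dx, dy, dz], "turn": [wx, wy, wz], "jaw": jaw}, ...]. A call has 1 to 8 rows; each row shifts and turns the commanded pose from where the row before left it, along the tool's axes as they then stand; what a row does not reach is not made up. A row lasts 1/10 s, in which the tool goes at most 50 mm and 8.59 degrees, less where a joint would pass 70% of its speed; a pose out of reach is approached as far as the arm can. A call with a number of a shift or a turn outside -1 to 1 is refused whole. A call with a gripper value outside its range is refused whole. The fingers move at their own pace and stop on an object; the grip force is fixed at half the most. Time passes only in rows, so rows that do not move let the fingers close. It gives the time, the measured TCP pose, the force and the opening at its end, in the units of the state.
- sensors.sense(): the state, without advancing time (a new reading comes with each control period).
- optics.grab_frame(name): name is "side" or "top"; returns a dict with "color" (384x512x3 uint8, red, green, blue), "depth" (384x512 float32, m along the optical axis (not along the pixel's ray), 0 where there is no reading), "fovy" (degrees; the focal length in pixels is half the picture's height over the tangent of half this angle, whatever the lens; pixels are square), "cx", "cy" (the principal point, pixels), "T" (4x4, takes a point from camera to world coordinates). Camera axes: x right, y down, z forward; pixel columns grow to the right and rows downward; lengths in m; the calibration is good to about 2 mm. A picture is of the moment at which its call begins.
- bot.hand_in(): hands the job in, once; it reports no verdict.
The state is a dict: "time_s": time; "joint_positions": joint angles; "joint_velocities": joint speeds; "tau": joint torques, N m; "eef_pos": TCP position; "orientation": TCP orientation; "contact_force": force on the tool from outside, world axes, zero at the start; "moment": the same for the moment, N m; "grip_width": finger opening in m.
Only numpy, scipy, OpenCV 4.12 (cv2) and the standard library are available. Lean on these libraries where they do the work, as an engineer would, in place of code of your own. Each camera call takes 0.05 s, during which the arm holds its last target. There are 200 camera calls.

### The job

First slide the black grip of the lamp dimmer along its track until it is level with the red pointer beside it, and leave it there. Then draw the pale beech board up out of its rack slot, carry it over the middle of the grey mat and tip it back so that its face with the dark inlaid dot looks squarely into the small red lamp, with the middle of the board 12 to 20 cm above the table. Finish still holding it there, steady, touching nothing but the gripper; leave the walnut board, the tape roll and the cork block where they are.

Things in the scene. Friction and masses are not known exactly. Their poses are not given: they have to be found in the camera images.
- board_center (a point): Centre of the loose pale beech board, 18 mm thick (x), 130 wide (y), 110 high (z), about 0.18 kg, upright in a rack slot with 2 mm play on each side. Its +x is the normal of the good face, which has a dark round inlay 48 mm across and looks away from the robot at the start; z up. At the start the centre is 67 mm above the table; the upper 70 mm of the board stand free of the slot.
- board: The same beech board; origin at the middle of its lower edge (55 mm below the centre), same axes.
- rack: Fixed wooden rack, 170 mm (x) by 160 mm (y), origin mid underside. Two slots along its y at x = -50 and +50 mm, closed at the ends; walls 10 mm thick, tops 52 mm above the table, slot floor 12 mm above it. They hold the beech and the walnut board, either one in either slot, parallel to the slots. Boards come out straight up.
- walnut: Bystander: dark walnut board in the other slot, 18 x 130 x 90 mm, loose, upright; origin at the middle of its lower edge.
- dimmer (a joint): Position of the dimmer's grip along its track in m, 0 to 0.12, growing towards the track's +y end; it slides with about 1.5 N of friction and stays where it is left.
- dimmer_top (a point): Top centre of the dimmer's black grip, a block 28 mm (x, across the track) by 20 mm (y, along it), 40 mm high, its top 54 mm above the table. Its y axis runs along the track towards growing joint value. The grip rides on a fixed aluminium track 40 mm wide, 170 mm long, 14 mm high.
- pointer: Fixed red pointer, 10 mm high, on the table close beside the far (+x) side of the track, its tip pointing at the track; origin on the table, 46 mm from the middle of the track. Its axes are parallel to the track's; the grip is level with it when the grip's centre has y = 0 in the pointer's frame.
- stand: Fixed inspection place; origin at the centre of the grey mat (160 mm in x by 140 mm in y, 3 mm thick) on the table. Its +x points from the mat to the lamp's post, a rod 14 mm thick and 285 mm high at x = 235 mm on a foot 80 by 120 mm.
- lamp: Fixed small red spot lamp on that post: a cone 70 mm across at its white face, 60 mm deep; origin mid of the face, 195 mm beyond the mat's centre, 260 mm above the table. Its x axis points out of its back, 35 degrees upwards, level heading as the stand's +x. The light shines along -x, down over the mat. The board faces it squarely when the board's +x is parallel to the lamp's +x.
- tape: Bystander: loose yellow tape roll lying flat, 90 mm across, 25 mm high; origin in the middle of its underside.
- cork_block: Bystander: loose cork sanding block 62 x 100 x 30 mm; origin in the middle of its underside.
There are look-alikes about, which are no part of the job. Leave any purple or turquoise look-alike of the board alone.

How it is judged (in metres and radians):
On the way, in this order (a step that is already met when the one before it is completed fails the run):
1. the dimmer's grip stands level with the red pointer (within 6 mm) while the beech board is still in its slot (y of dimmer_top in the frame of pointer between -0.006 and 0.006 m and velocity of joint dimmer between -0.01 and 0.01 m/s and distance of board_center from where it was at the start of the episode below 0.02 m), for 0.3 s.
2. the beech board has been drawn up out of its slot (height (world z) of board_center above 0.11 m and contact force between board and rack below 0.1 N and contact force between board and the fingers above 1 N), for 0.2 s.
At the end, for the whole second after the job is handed in: Beech board held still in the gripper, centre within 50 mm of the mat's centre and 110 to 210 mm above the table, inlaid face up and within 15 degrees of square to the lamp, touching neither stand nor rack; dimmer grip within 7 mm of the pointer (all of step 2 and y of dimmer_top in the frame of pointer between -0.007 and 0.007 m and horizontal distance between board_center and stand below 0.05 m and height (world z) of board_center below 0.21 m and angle between the x axis of board_center and the x axis of lamp, either way round below 0.26 rad and angle between board_center's own x axis and vertical below 1.4 rad and contact force between board and stand below 0.1 N and linear speed of board below 0.02 m/s and angular speed of board below 0.15 rad/s); the arm keeps its last pose, push and grip.
It fails at once if the walnut board is shifted by more than 30 mm (distance of walnut from where it was at the start of the episode above 0.03 m).
It fails at once if the tape roll is shifted by more than 30 mm (distance of tape from where it was at the start of the episode above 0.03 m).
It fails at once if the cork block is shifted by more than 30 mm (distance of cork_block from where it was at the start of the episode above 0.03 m).
It also fails if it takes over 54 s, if anything falls off the work surface, if the arm or the gripper's body presses on something with over 40 N, if the wrist force passes 120 N, or if a joint passes its speed limit or range.

## Working session

There is one attempt and no reset: what is moved stays moved. The work goes in short steps, Python scripts to look and compute and a tool call to move; the robot and the scene stay as the last step left them, time stands still between calls to the robot, and variables do not carry over. Pictures are saved under pics/ and viewed, about 8 in all and at most 12, crops included, and the job is handed in when it is done.

Besides the shell and the picture viewer there is one more tool, called after "Emit:" by a JSON object that holds its "method" and its "body", one argument or row to a line. apply_moves: Moves the arm, as the interface text tells. Shifts and turns lie within -1 to 1; 1 stands for 4 cm of shift or 8 degrees of turn. Its arguments: {"type":"object","properties":{"deltas":{"type":"array","items":{"type":"object","properties":{"linear":{"type":"array","items":{"type":"number","minimum":-1,"maximum":1}},"turn":{"type":"array","items":{"type":"number","minimum":-1,"maximum":1}},"jaw":{"type":"number"}}}}},"required":["deltas"]}

```bash
mkdir -p pics; ls; cat > h.py <<'E'
import numpy as np, cv2, sys
from cell import sensors, optics, bot
def grab(n):
    f=optics.grab_frame(n); np.savez('last_%s.npz'%n,**f); return f
def load(n): return dict(np.load('last_%s.npz'%n))
def px(f,u,v,z=None):
    "world point at pixel (u,v): by depth, or on the plane world z"
    fl=f['color'].shape[0]/2/np.tan(np.radians(f['fovy'])/2)
    r=np.array([(u-f['cx'])/fl,(v-f['cy'])/fl,1.]);T=f['T']
    if z is None: s=f['depth'][int(round(v)),int(round(u))]
    else: s=(z-T[2,3])/(T[:3,:3]@r)[2]
    return T[:3,:3]@r*s+T[:3,3]
def save(n,im): cv2.imwrite('pics/'+n,cv2.cvtColor(im,cv2.COLOR_RGB2BGR))
E
python3 - <<'E'
from h import *
for n in('top','side'):
    f=grab(n); print(n,f['fovy'],f['cx'],f['cy'],f['T'].round(3).tolist()); save(n+'0.png',cv2.resize(f['color'],None,fx=1.5,fy=1.5))
print(sensors.sense())
E
```

```text
pics
top 44.650570527526554 258.690466649718 192.1237181134257 [[-0.005, -0.994, 0.11, 0.373], [-1.0, 0.004, -0.01, 0.1], [0.009, -0.11, -0.994, 1.54], [0.0, 0.0, 0.0, 1.0]]
side 49.61242517004092 258.31013569573486 188.75647183479535 [[0.988, -0.107, 0.112, 0.39], [-0.154, -0.63, 0.761, -0.808], [-0.011, -0.769, -0.639, 0.914], [0.0, 0.0, 0.0, 1.0]]
{'time_s': 0.1, 'joint_positions': array([-70.73583748,  24.93192876,   1.42943796,  90.18382571,
        -0.66319375,  64.97322242,  -4.30280297]), 'joint_velocities': array([ 0.00444746, -0.12376042,  0.08331425, -0.11460906, -0.0933615 ,
       -0.00689628, -0.02778802]), 'tau': array([ 3.67417058e-03, -6.71758032e+01,  1.02875523e+00, -3.16898489e+01,
        1.58203952e-02,  7.33926427e-03, -1.08313868e-04]), 'eef_pos': array([0.26539626, 0.56535419, 0.23061034]), 'orientation': array([1.79991966e+02, 8.02997615e-02, 6.48553372e+01]), 'contact_force': array([ 0.4014862 ,  0.68544499, -0.16195995]), 'moment': array([0.01312761, 0.00794083, 0.00504942]), 'grip_width': 0.0854313536932299}
```

View pics/top0.png

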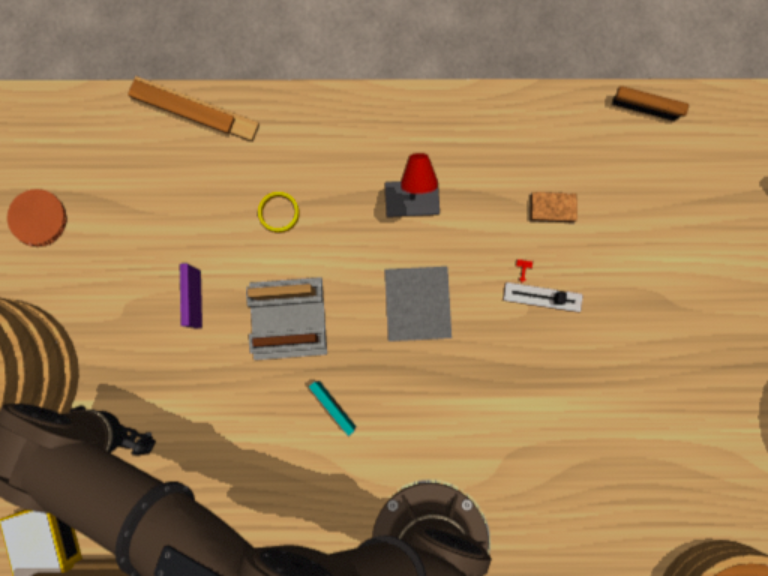

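View pics/side0.png

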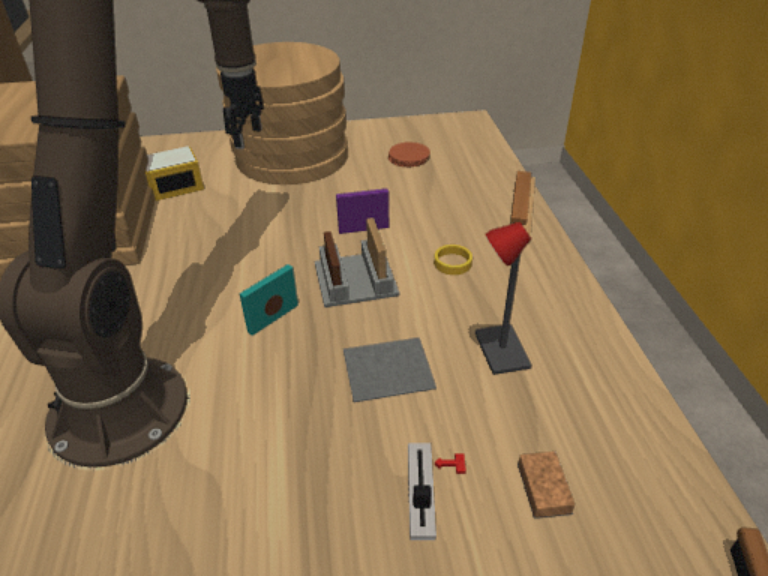

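Top view (px at 1.5x): the beech board is at (280,291) in the rack's far slot and the walnut at (285,341) in the near slot. The dimmer is at (543,297) with its grip at (560,298), the red pointer at (524,271), the mat at (418,303) and the lamp at (420,172). The tape is at (278,212) and the cork at (554,207).

Possible mix-ups for the board are purple (190,295), turquoise (332,406), walnut (285,341) and the orange/pale stick (190,108). I choose the pale one in the rack at (280,291) and will check it in a close crop.

```bash
python3 - <<'E'
from h import *
f=load('top');c=f['color']
a=cv2.resize(c[175:245,155:225],None,fx=8,fy=8,interpolation=cv2.INTER_CUBIC)[:, :400*2]
b=cv2.resize(c[165:215,325:395],None,fx=8,fy=8,interpolation=cv2.INTER_CUBIC)
a=cv2.resize(a,(400,400)); b=cv2.resize(b,(400,286)); b=cv2.copyMakeBorder(b,0,114,0,0,cv2.BORDER_CONSTANT)
save('crop1.png',cv2.resize(np.hstack([a,b]),None,fx=1,fy=1))
g=load('side')['color']
s1=cv2.resize(g[140:205,205:270],(400,400),interpolation=cv2.INTER_CUBIC)
s2=cv2.resize(g[290:365,260:335],(400,400),interpolation=cv2.INTER_CUBIC)
save('crop2.png',np.hstack([s1,s2]))
E
```

```text
(no output)
```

View pics/crop1.png

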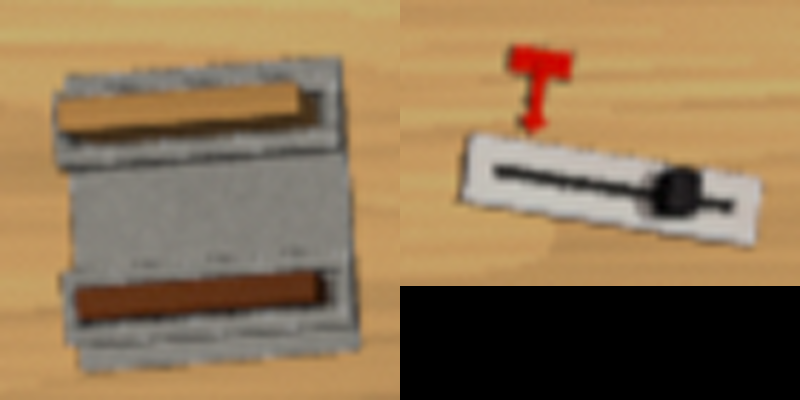

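View pics/crop2.png

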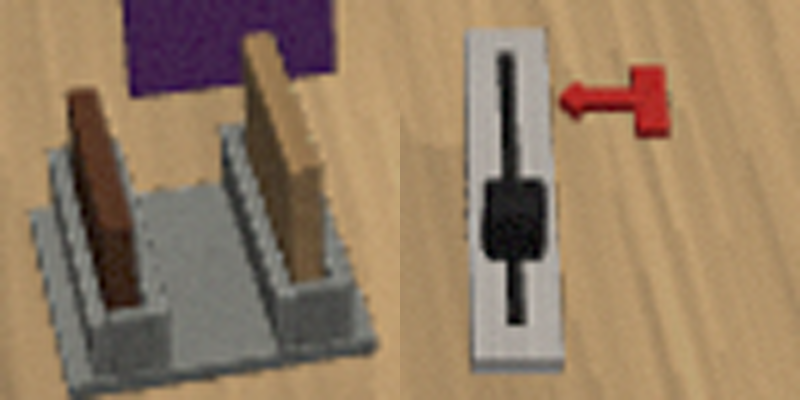

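```bash
python3 - <<'E'
from h import *
t=load('top');s=load('side')
A=lambda x,y,z:px(t,155+x/5.714,175+y/5.714,z)
B=lambda x,y,z:px(t,325+(x-400)/5.714,165+y/5.714,z)
C=lambda x,y,z:px(s,260+(x-400)/5.333,290+y/5.333,z)
def show(n,P):
    P=np.array(P)[:,:2];print(n,P.round(4).tolist(),'mean',P.mean(0).round(4)); return P
show('beech',[A(57,97,.122),A(300,83,.122),A(300,117,.122),A(60,133,.122)])
show('walnut',[A(75,289,.102),A(322,270,.102),A(322,303,.102),A(77,322,.102)])
for n,P in(('trackT',[B(472,133,.014),B(762,180,.014),B(755,245,.014),B(462,200,.014)]),('trackS',[C(464,30,.014),C(545,30,.014),C(563,360,.014),C(472,360,.014)])):
    P=show(n,P)
    print('  dirs',np.degrees(np.arctan2(*(P[0]-P[1]))) if n=='trackT' else np.degrees(np.arctan2(*(P[0]-P[3]))))
show('ptrT',[B(533,133,.01),B(540,62,.01)]);show('ptrS',[C(560,102,.01),C(650,100,.01)])
show('gripT',[B(678,192,.054)]);
show('mat',[px(t,u/1.5,v/1.5,.003) for u,v in((385,269),(447,267),(451,339),(388,340))])
# depth blobs
def cloud(f):
    vv,uu=np.mgrid[0:384,0:512];fl=192/np.tan(np.radians(f['fovy'])/2);d=f['depth']
    X=np.stack([(uu-f['cx'])/fl*d,(vv-f['cy'])/fl*d,d],-1);return X@f['T'][:3,:3].T+f['T'][:3,3]
for n,f in(('T',t),('S',s)):
    W=cloud(f);c=f['color'].astype(int);ok=f['depth']>0
    red=ok&(c[...,0]>150)&(c[...,1]<70)&(c[...,2]<70)&(W[...,0]>.3)
    for nm,m in(('lamp',red&(W[...,2]>.15)),('ptr',red&(W[...,2]<.05)),
      ('grip',ok&(c.max(-1)<70)&(W[...,2]>.045)&(W[...,2]<.062)&(W[...,1]<-.1)&(W[...,1]>-.25)&(W[...,0]>.4)&(W[...,0]<.6)),
      ('beechtop',ok&(W[...,2]>.116)&(W[...,2]<.128)&(W[...,0]>.45)&(W[...,0]<.6)&(W[...,1]>.2)&(W[...,1]<.45)),
      ('post',ok&(c.max(-1)<110)&(W[...,2]>.03)&(W[...,2]<.2)&(W[...,0]>.6)&(abs(W[...,1])<.2))):
        p=W[m]; 
        if len(p): 
            mn=p.mean(0); e=np.linalg.svd(p[:,:2]-mn[:2],full_matrices=False)[2][0]
            print(n,nm,len(p),mn.round(4),p.min(0).round(3),p.max(0).round(3),'axis',np.degrees(np.arctan2(e[1],e[0])).round(1))
E
```

```text
beech [[0.5319, 0.3711], [0.5388, 0.2417], [0.5206, 0.2416], [0.5126, 0.3692]] mean [0.526  0.3059]
walnut [[0.4304, 0.3635], [0.44, 0.2312], [0.4223, 0.2311], [0.4128, 0.3622]] mean [0.4264 0.297 ]
trackT [[0.5538, -0.1753], [0.5259, -0.3419], [0.4884, -0.3365], [0.5151, -0.1687]] mean [ 0.5208 -0.2556]
  dirs 9.51673186771128
trackS [[0.5151, -0.1687], [0.5539, -0.175], [0.5266, -0.3412], [0.4883, -0.335]] mean [ 0.521 -0.255]
  dirs 9.154811673782714
ptrT [[0.5542, -0.2114], [0.5956, -0.2165]] mean [ 0.5749 -0.2139]
ptrS [[0.5532, -0.2133], [0.5955, -0.2191]] mean [ 0.5743 -0.2162]
gripT [[0.5154, -0.2829]] mean [ 0.5154 -0.2829]
mat [[0.5861, 0.0909], [0.59, -0.0464], [0.4309, -0.0529], [0.4294, 0.0851]] mean [0.5091 0.0192]
T lamp 245 [0.7146 0.0276 0.2997] [0.689 0.009 0.288] [0.745 0.045 0.316] axis -179.6
T ptr 73 [ 0.5887 -0.2145  0.0095] [ 0.558 -0.231  0.001] [ 0.607 -0.197  0.017] axis 172.4
T beechtop 238 [0.527  0.3079 0.1217] [0.514 0.243 0.116] [0.538 0.371 0.128] axis -86.1
T post 16 [0.7386 0.0326 0.0547] [0.736 0.027 0.031] [0.741 0.038 0.083] axis -96.2
S lamp 172 [0.7154 0.0179 0.2995] [0.69  0.001 0.288] [0.745 0.032 0.311] axis -171.9
S ptr 90 [ 0.5864 -0.2157  0.011 ] [ 0.557 -0.233  0.007] [ 0.602 -0.201  0.015] axis 167.6
S beechtop 141 [0.5273 0.3029 0.1233] [0.515 0.242 0.116] [0.541 0.374 0.127] axis -85.9
S post 217 [0.742  0.027  0.1185] [0.736 0.02  0.031] [0.751 0.036 0.199] axis -25.9
```

Top view crop: the beech is pale and sits in the far slot, the walnut is in the near one, and the red pointer's tip is near the track's +y end. Side crop: pale board at upper right of the rack, grip about 75 mm short of the pointer. The choice of board holds.

```bash
cat > plan.py <<'E'
import sys,json,numpy as np
from scipy.spatial.transform import Rotation as Ro
from cell import sensors
def plan(p,rpy,n,start=None,jaw=0,z180=False):
    "rows of tool-frame deltas from the measured (or given) pose to p, rpy in n rows"
    if start is None:
        s=sensors.sense(); start=(s['eef_pos'],s['orientation']); print(s['time_s'],start,s['grip_width'],s['contact_force'].round(1))
    p0=np.array(start[0],float);R=Ro.from_euler('xyz',start[1],degrees=True);Rt=Ro.from_euler('xyz',rpy,degrees=True)
    w=np.degrees((R.inv()*Rt).as_rotvec()); dp=(np.array(p)-p0)/n; st=Ro.from_rotvec(w/n,degrees=True)
    rows=[]
    for i in range(n):
        rows.append({"linear":(R.inv().apply(dp)/.04).round(2).tolist(),"turn":(w/n/8).round(2).tolist(),"jaw":jaw}); R=R*st
    for i in range(0,n,8): print(json.dumps(rows[i:i+8]))
E
python3 - <<'E'
from plan import *
plan([.5165,-.2826,.13],[180,0,-99.3],24)
E
```

```text
0.1 (array([0.26539626, 0.56535419, 0.23061034]), array([1.79991966e+02, 8.02997615e-02, 6.48553372e+01])) 0.0854313536932299 [ 0.4  0.7 -0.2]
[{"linear": [-0.69, 0.61, 0.11], "turn": [0.0, 0.0, 0.85], "jaw": 0}, {"linear": [-0.61, 0.69, 0.11], "turn": [0.0, 0.0, 0.85], "jaw": 0}, {"linear": [-0.52, 0.76, 0.11], "turn": [0.0, 0.0, 0.85], "jaw": 0}, {"linear": [-0.43, 0.81, 0.11], "turn": [0.0, 0.0, 0.85], "jaw": 0}, {"linear": [-0.33, 0.86, 0.11], "turn": [0.0, 0.0, 0.85], "jaw": 0}, {"linear": [-0.23, 0.89, 0.11], "turn": [0.0, 0.0, 0.85], "jaw": 0}, {"linear": [-0.12, 0.91, 0.11], "turn": [0.0, 0.0, 0.85], "jaw": 0}, {"linear": [-0.01, 0.92, 0.11], "turn": [0.0, 0.0, 0.85], "jaw": 0}]
[{"linear": [0.1, 0.92, 0.11], "turn": [0.0, 0.0, 0.85], "jaw": 0}, {"linear": [0.21, 0.9, 0.11], "turn": [0.0, 0.0, 0.85], "jaw": 0}, {"linear": [0.32, 0.87, 0.11], "turn": [0.0, 0.0, 0.85], "jaw": 0}, {"linear": [0.42, 0.82, 0.11], "turn": [0.0, 0.0, 0.85], "jaw": 0}, {"linear": [0.51, 0.77, 0.1], "turn": [0.0, 0.0, 0.85], "jaw": 0}, {"linear": [0.6, 0.7, 0.1], "turn": [0.0, 0.0, 0.85], "jaw": 0}, {"linear": [0.68, 0.62, 0.1], "turn": [0.0, 0.0, 0.85], "jaw": 0}, {"linear": [0.75, 0.54, 0.1], "turn": [0.0, 0.0, 0.85], "jaw": 0}]
[{"linear": [0.81, 0.45, 0.1], "turn": [0.0, 0.0, 0.85], "jaw": 0}, {"linear": [0.85, 0.35, 0.1], "turn": [0.0, 0.0, 0.85], "jaw": 0}, {"linear": [0.89, 0.24, 0.1], "turn": [0.0, 0.0, 0.85], "jaw": 0}, {"linear": [0.91, 0.13, 0.1], "turn": [0.0, 0.0, 0.85], "jaw": 0}, {"linear": [0.92, 0.03, 0.1], "turn": [0.0, 0.0, 0.85], "jaw": 0}, {"linear": [0.92, -0.08, 0.1], "turn": [0.0, 0.0, 0.85], "jaw": 0}, {"linear": [0.9, -0.19, 0.1], "turn": [0.0, 0.0, 0.85], "jaw": 0}, {"linear": [0.87, -0.3, 0.1], "turn": [0.0, 0.0, 0.85], "jaw": 0}]
```

Emit:
{"method": "apply_moves", "body": {
  "deltas": [
    {"linear": [-0.69, 0.61, 0], "turn": [0.0, 0.0, 0.85], "jaw": 0},
    {"linear": [-0.61, 0.69, 0], "turn": [0.0, 0.0, 0.85], "jaw": 0},
    {"linear": [-0.52, 0.76, 0], "turn": [0.0, 0.0, 0.85], "jaw": 0},
    {"linear": [-0.43, 0.81, 0], "turn": [0.0, 0.0, 0.85], "jaw": 0},
    {"linear": [-0.33, 0.86, 0], "turn": [0.0, 0.0, 0.85], "jaw": 0},
    {"linear": [-0.23, 0.89, 0], "turn": [0.0, 0.0, 0.85], "jaw": 0},
    {"linear": [-0.12, 0.91, 0], "turn": [0.0, 0.0, 0.85], "jaw": 0},
    {"linear": [-0.01, 0.92, 0], "turn": [0.0, 0.0, 0.85], "jaw": 0}
  ]
}}

```text
time_s: 0.9
eef_pos: [0.3494, 0.2821, 0.2311]
orientation: [180.0, 0.0, 10.2]
contact_force: [1.3, -0.4, 0.4]
grip_width: 0.0854
```

Emit:
{"method": "apply_moves", "body": {
  "deltas": [
    {"linear": [0.1, 0.92, 0.11], "turn": [0.0, 0.0, 0.85], "jaw": 0},
    {"linear": [0.21, 0.9, 0.11], "turn": [0.0, 0.0, 0.85], "jaw": 0},
    {"linear": [0.32, 0.87, 0.11], "turn": [0.0, 0.0, 0.85], "jaw": 0},
    {"linear": [0.42, 0.82, 0.11], "turn": [0.0, 0.0, 0.85], "jaw": 0},
    {"linear": [0.51, 0.77, 0.1], "turn": [0.0, 0.0, 0.85], "jaw": 0},
    {"linear": [0.6, 0.7, 0.1], "turn": [0.0, 0.0, 0.85], "jaw": 0},
    {"linear": [0.68, 0.62, 0.1], "turn": [0.0, 0.0, 0.85], "jaw": 0},
    {"linear": [0.75, 0.54, 0.1], "turn": [0.0, 0.0, 0.85], "jaw": 0}
  ]
}}

```text
time_s: 1.7
eef_pos: [0.4358, -0.0004, 0.1976]
orientation: [-180.0, 0.0, -44.2]
contact_force: [1.2, 0.6, -0.5]
grip_width: 0.0856
```

Emit:
{"method": "apply_moves", "body": {
  "deltas": [
    {"linear": [0.81, 0.45, 0.2], "turn": [0.0, 0.0, 0.85], "jaw": 0},
    {"linear": [0.85, 0.35, 0.2], "turn": [0.0, 0.0, 0.85], "jaw": 0},
    {"linear": [0.89, 0.24, 0.2], "turn": [0.0, 0.0, 0.85], "jaw": 0},
    {"linear": [0.91, 0.13, 0.2], "turn": [0.0, 0.0, 0.85], "jaw": 0},
    {"linear": [0.92, 0.03, 0.2], "turn": [0.0, 0.0, 0.85], "jaw": 0},
    {"linear": [0.92, -0.08, 0.2], "turn": [0.0, 0.0, 0.85], "jaw": 0},
    {"linear": [0.9, -0.19, 0.2], "turn": [0.0, 0.0, 0.85], "jaw": 0},
    {"linear": [0.87, -0.3, 0.2], "turn": [0.0, 0.0, 0.85], "jaw": 0}
  ]
}}

```text
time_s: 2.5
eef_pos: [0.523, -0.2819, 0.1329]
orientation: [180.0, 0.0, -98.6]
contact_force: [0.3, 0.8, 0.7]
grip_width: 0.0857
```

Emit:
{"method": "apply_moves", "body": {
  "deltas": [
    {"linear": [0, 0, 0], "turn": [0, 0, 0], "jaw": 0},
    {"linear": [0, 0, 0], "turn": [0, 0, 0], "jaw": 0}
  ]
}}

```text
time_s: 2.7
eef_pos: [0.5222, -0.2812, 0.1329]
orientation: [179.9, -0.0, -98.4]
contact_force: [-0.2, 0.0, -0.5]
grip_width: 0.0857
```

```bash
python3 - <<'E'
from h import *
from plan import plan
plan([.5165,-.2826,.024],[180,0,-99.3],6)
g=grab('side')['color']
save('d1.png',cv2.resize(g[250:370,230:350],(720,600)[:1]*1+(600,) if 0 else (600,600),interpolation=cv2.INTER_CUBIC))
E
```

```text
2.7 (array([ 0.52218023, -0.28120934,  0.13290659]), array([ 1.79898610e+02, -1.57008966e-02, -9.83913378e+01])) 0.08568601953128485 [-0.2  0.  -0.5]
[{"linear": [0.01, 0.02, 0.45], "turn": [0.0, -0.0, 0.02], "jaw": 0}, {"linear": [0.01, 0.02, 0.45], "turn": [0.0, -0.0, 0.02], "jaw": 0}, {"linear": [0.01, 0.02, 0.45], "turn": [0.0, -0.0, 0.02], "jaw": 0}, {"linear": [0.01, 0.02, 0.45], "turn": [0.0, -0.0, 0.02], "jaw": 0}, {"linear": [0.01, 0.02, 0.45], "turn": [0.0, -0.0, 0.02], "jaw": 0}, {"linear": [0.01, 0.02, 0.45], "turn": [0.0, -0.0, 0.02], "jaw": 0}]
```

View pics/d1.png

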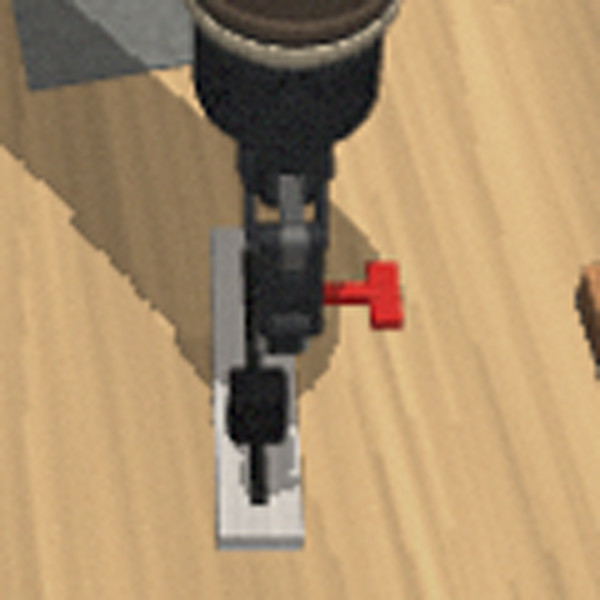

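The side crop shows the open gripper above the track, with the grip at (258,405) below it and still in place, and the pointer at (385,293). Lowering onto the grip.

Emit:
{"method": "apply_moves", "body": {
  "deltas": [
    {"linear": [0.05, 0.1, 0.2], "turn": [0, 0, 0.12], "jaw": 0},
    {"linear": [0, 0.02, 0.5], "turn": [0, 0, 0], "jaw": 0},
    {"linear": [0, 0, 0.5], "turn": [0, 0, 0], "jaw": 0},
    {"linear": [0, 0, 0.5], "turn": [0, 0, 0], "jaw": 0},
    {"linear": [0, 0, 0.5], "turn": [0, 0, 0], "jaw": 0},
    {"linear": [0, 0, 0.3], "turn": [0, 0, 0], "jaw": 0},
    {"linear": [0, 0, 0.2], "turn": [0, 0, 0], "jaw": 0},
    {"linear": [0, 0, 0], "turn": [0, 0, 0], "jaw": 0}
  ]
}}

```text
time_s: 3.55
eef_pos: [0.5174, -0.2812, 0.0251]
orientation: [179.9, 0.0, -99.3]
contact_force: [-0.8, 0.1, 0.3]
grip_width: 0.0855
```

Emit:
{"method": "apply_moves", "body": {
  "deltas": [
    {"linear": [0, 0, 0], "turn": [0, 0, 0], "jaw": 120},
    {"linear": [0, 0, 0], "turn": [0, 0, 0], "jaw": 255},
    {"linear": [0, 0, 0], "turn": [0, 0, 0], "jaw": 255},
    {"linear": [0, 0, 0], "turn": [0, 0, 0], "jaw": 255},
    {"linear": [0, 0, 0], "turn": [0, 0, 0], "jaw": 255},
    {"linear": [0, 0, 0], "turn": [0, 0, 0], "jaw": 255},
    {"linear": [0, 0, 0], "turn": [0, 0, 0], "jaw": 255},
    {"linear": [0, 0, 0], "turn": [0, 0, 0], "jaw": 255}
  ]
}}

```text
time_s: 4.35
eef_pos: [0.5181, -0.2823, 0.0263]
orientation: [-180.0, -0.0, -99.3]
contact_force: [-1.3, -0.5, 5.1]
grip_width: 0.0192
```

```bash
python3 - <<'E'
from plan import *
plan([.5289,-.2066,.026],[180,0,-99.3],8,jaw=255)
E
```

```text
4.35 (array([ 0.51806817, -0.28228527,  0.02626787]), array([-1.79950278e+02, -1.46125406e-02, -9.93123490e+01])) 0.0192481233746276 [-1.3 -0.5  5.1]
[{"linear": [-0.24, 0.0, 0.0], "turn": [-0.0, -0.0, -0.0], "jaw": 255}, {"linear": [-0.24, 0.0, 0.0], "turn": [-0.0, -0.0, -0.0], "jaw": 255}, {"linear": [-0.24, 0.0, 0.0], "turn": [-0.0, -0.0, -0.0], "jaw": 255}, {"linear": [-0.24, 0.0, 0.0], "turn": [-0.0, -0.0, -0.0], "jaw": 255}, {"linear": [-0.24, 0.0, 0.0], "turn": [-0.0, -0.0, -0.0], "jaw": 255}, {"linear": [-0.24, 0.0, 0.0], "turn": [-0.0, -0.0, -0.0], "jaw": 255}, {"linear": [-0.24, 0.0, 0.0], "turn": [-0.0, -0.0, -0.0], "jaw": 255}, {"linear": [-0.24, 0.0, 0.0], "turn": [-0.0, -0.0, -0.0], "jaw": 255}]
```

Gripped: the opening is 19 mm against 20 mm nominal. Now sliding it.

Emit:
{"method": "apply_moves", "body": {
  "deltas": [
    {"linear": [-0.24, 0, 0], "turn": [0, 0, 0], "jaw": 255},
    {"linear": [-0.24, 0, 0], "turn": [0, 0, 0], "jaw": 255},
    {"linear": [-0.24, 0, 0], "turn": [0, 0, 0], "jaw": 255},
    {"linear": [-0.24, 0, 0], "turn": [0, 0, 0], "jaw": 255},
    {"linear": [-0.24, 0, 0], "turn": [0, 0, 0], "jaw": 255},
    {"linear": [-0.24, 0, 0], "turn": [0, 0, 0], "jaw": 255},
    {"linear": [-0.24, 0, 0], "turn": [0, 0, 0], "jaw": 255},
    {"linear": [-0.24, 0, 0], "turn": [0, 0, 0], "jaw": 255}
  ]
}}

```text
time_s: 5.15
eef_pos: [0.5303, -0.2057, 0.0262]
orientation: [-180.0, -0.0, -99.3]
contact_force: [-2.6, -1.1, 8.3]
grip_width: 0.019
```

Emit:
{"method": "apply_moves", "body": {
  "deltas": [
    {"linear": [0, 0, 0], "turn": [0, 0, 0], "jaw": 255},
    {"linear": [0, 0, 0], "turn": [0, 0, 0], "jaw": 255}
  ]
}}

```text
time_s: 5.35
eef_pos: [0.5305, -0.2046, 0.0262]
orientation: [-180.0, 0.1, -99.2]
contact_force: [-2.5, 1.9, 10.4]
grip_width: 0.019
```

```bash
python3 - <<'E'
from h import *
s=sensors.sense();print(s['eef_pos'],s['contact_force'])
t=grab('top')['color'];g=grab('side')['color']
a=cv2.resize(t[165:215,325:395],(560,400),interpolation=cv2.INTER_CUBIC)[:,:400]
b=cv2.resize(g[290:365,260:335],(400,400),interpolation=cv2.INTER_CUBIC)
save('d2.png',np.hstack([a,b]))
E
```

```text
[ 0.53049359 -0.2045732   0.02621173] [-2.54996761  1.89476571 10.39239866]
```

View pics/d2.png

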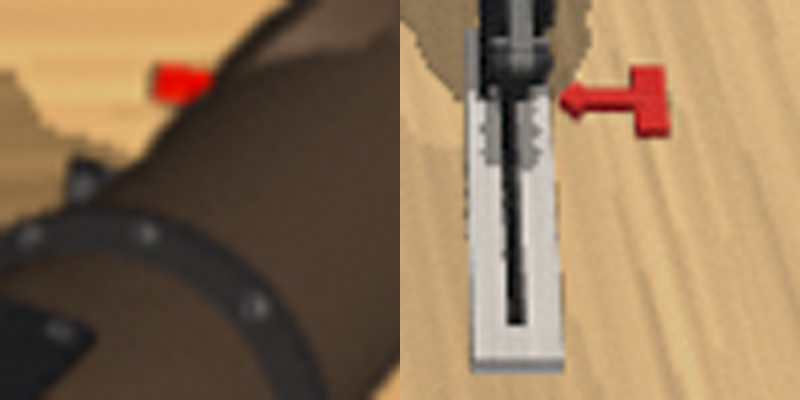

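Overhead is blocked by the arm. In the side crop the fingers cover the grip next to the pointer tip at (565,102). I'll release, back off and measure the grip against the pointer.

Emit:
{"method": "apply_moves", "body": {
  "deltas": [
    {"linear": [0, 0, 0], "turn": [0, 0, 0], "jaw": 0},
    {"linear": [0, 0, 0], "turn": [0, 0, 0], "jaw": 0},
    {"linear": [0, 0, 0], "turn": [0, 0, 0], "jaw": 0},
    {"linear": [0, 0, 0], "turn": [0, 0, 0], "jaw": 0},
    {"linear": [0, 0, 0], "turn": [0, 0, 0], "jaw": 0},
    {"linear": [0, 0, 0], "turn": [0, 0, 0], "jaw": 0},
    {"linear": [0, 0, -0.5], "turn": [0, 0, 0], "jaw": 0},
    {"linear": [0, 0, -1], "turn": [0, 0, 0], "jaw": 0}
  ]
}}

```text
time_s: 6.25
eef_pos: [0.5285, -0.2052, 0.0842]
orientation: [179.7, 0.0, -99.3]
contact_force: [1.3, -0.3, 0.2]
grip_width: 0.0854
```

Emit:
{"method": "apply_moves", "body": {
  "deltas": [
    {"linear": [0, 0, -1], "turn": [0, 0, 0], "jaw": 0},
    {"linear": [-0.9, 0, -1], "turn": [0, 0, 0], "jaw": 0},
    {"linear": [-1, 0, 0], "turn": [0, 0, 0], "jaw": 0},
    {"linear": [-1, 0, 0], "turn": [0, 0, 0], "jaw": 0},
    {"linear": [-1, 0, 0], "turn": [0, 0, 0], "jaw": 0},
    {"linear": [-1, 0, 0], "turn": [0, 0, 0], "jaw": 0}
  ]
}}

```text
time_s: 6.85
eef_pos: [0.5616, -0.0135, 0.1631]
orientation: [-180.0, 0.0, -99.3]
contact_force: [0.7, 0.5, -0.7]
grip_width: 0.0855
```

```bash
python3 - <<'E'
from h import *
s=sensors.sense();print(s['eef_pos'],s['contact_force'],s['grip_width'])
t=grab('top')['color'];g=grab('side')['color']
a=cv2.resize(t[165:215,325:375],(400,400),interpolation=cv2.INTER_CUBIC)
b=cv2.resize(g[290:340,260:310],(400,400),interpolation=cv2.INTER_CUBIC)
save('d3.png',np.hstack([a,b]))
E
```

```text
[ 0.56158219 -0.01352789  0.1630578 ] [ 0.69742709  0.49103238 -0.734493  ] 0.08549880614882975
```

View pics/d3.png

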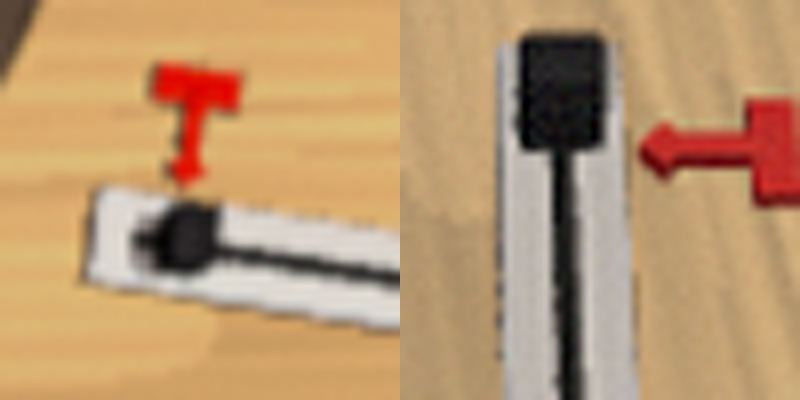

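```bash
python3 - <<'E'
from h import *
t=load('top');s=load('side')
B=lambda x,y,z:px(t,325+x/8,165+y/8,z)
C=lambda x,y,z:px(s,260+(x-400)/8,290+y/8,z)
a=np.radians(9.3);ex=np.array([np.cos(a),-np.sin(a)]);ey=np.array([np.sin(a),np.cos(a)]);o=np.array([.521,-.255])
for n,p in (('gripT',B(194,238,.054)),('gripT right edge',B(220,240,.054)),('gripS frontbottom(+10)',C(562,150,.014)),('gripS backtop(-10)',C(560,34,.054)),('tipT',B(188,185,.01)),('shaftT',B(194,130,.01)),('barT',B(197,87,.01)),('tipS',C(642,150,.005)),('shaftS',C(700,149,.005)),('barS top',C(775,100,.01)),('barS bot',C(775,205,.0)),):
    d=p[:2]-o;print(n,p.round(4),'x %.4f y %.4f'%(d@ex,d@ey))
E
```

```text
gripT [ 0.5281 -0.205   0.054 ] x -0.0011 y 0.0505
gripT right edge [ 0.5272 -0.2154  0.054 ] x -0.0003 y 0.0401
gripS frontbottom(+10) [ 0.5285 -0.2109  0.014 ] x 0.0003 y 0.0448
gripS backtop(-10) [ 0.5299 -0.1963  0.054 ] x -0.0008 y 0.0594
tipT [ 0.5547 -0.2121  0.01  ] x 0.0263 y 0.0478
shaftT [ 0.5775 -0.2152  0.01  ] x 0.0494 y 0.0484
barT [ 0.5955 -0.2169  0.01  ] x 0.0674 y 0.0496
tipS [ 0.555 -0.209  0.005] x 0.0261 y 0.0509
shaftS [ 0.5732 -0.2116  0.005 ] x 0.0445 y 0.0513
barS top [ 0.6   -0.201  0.01 ] x 0.0692 y 0.0661
barS bot [ 0.5928 -0.2321  0.    ] x 0.0672 y 0.0342
```

By the same camera the grip is about 1 to 2 mm beyond the pointer (top 0.0505 against 0.0485, side 0.052 against 0.051). That is inside 6 mm, so I leave it. On to the board.

```bash
python3 - <<'E'
from plan import *
plan([.527,.306,.180],[180,0,4.1],16)
E
```

```text
6.95 (array([ 0.56232306, -0.00810862,  0.16204227]), array([ 1.79922233e+02,  1.39028055e-01, -9.87963873e+01])) 0.0853606519384261 [ 0.3  0.1 -0.5]
[{"linear": [-0.48, 0.13, -0.03], "turn": [-0.0, 0.0, -0.8], "jaw": 0}, {"linear": [-0.49, 0.08, -0.03], "turn": [-0.0, 0.0, -0.8], "jaw": 0}, {"linear": [-0.49, 0.02, -0.03], "turn": [-0.0, 0.0, -0.8], "jaw": 0}, {"linear": [-0.49, -0.04, -0.03], "turn": [-0.0, 0.0, -0.8], "jaw": 0}, {"linear": [-0.49, -0.09, -0.03], "turn": [-0.0, 0.0, -0.8], "jaw": 0}, {"linear": [-0.47, -0.14, -0.03], "turn": [-0.0, 0.0, -0.8], "jaw": 0}, {"linear": [-0.45, -0.2, -0.03], "turn": [-0.0, 0.0, -0.8], "jaw": 0}, {"linear": [-0.43, -0.25, -0.03], "turn": [-0.0, 0.0, -0.8], "jaw": 0}]
[{"linear": [-0.4, -0.29, -0.03], "turn": [-0.0, 0.0, -0.8], "jaw": 0}, {"linear": [-0.36, -0.33, -0.03], "turn": [-0.0, 0.0, -0.8], "jaw": 0}, {"linear": [-0.32, -0.37, -0.03], "turn": [-0.0, 0.0, -0.8], "jaw": 0}, {"linear": [-0.28, -0.41, -0.03], "turn": [-0.0, 0.0, -0.8], "jaw": 0}, {"linear": [-0.23, -0.44, -0.03], "turn": [-0.0, 0.0, -0.8], "jaw": 0}, {"linear": [-0.18, -0.46, -0.03], "turn": [-0.0, 0.0, -0.8], "jaw": 0}, {"linear": [-0.13, -0.48, -0.03], "turn": [-0.0, 0.0, -0.8], "jaw": 0}, {"linear": [-0.08, -0.49, -0.03], "turn": [-0.0, 0.0, -0.8], "jaw": 0}]
```

Emit:
{"method": "apply_moves", "body": {
  "deltas": [
    {"linear": [-0.48, 0.13, -0.03], "turn": [0, 0, -0.8], "jaw": 0},
    {"linear": [-0.49, 0.08, -0.03], "turn": [0, 0, -0.8], "jaw": 0},
    {"linear": [-0.49, 0.02, -0.03], "turn": [0, 0, -0.8], "jaw": 0},
    {"linear": [-0.49, -0.04, -0.03], "turn": [0, 0, -0.8], "jaw": 0},
    {"linear": [-0.49, -0.09, -0.03], "turn": [0, 0, -0.8], "jaw": 0},
    {"linear": [-0.47, -0.14, -0.03], "turn": [0, 0, -0.8], "jaw": 0},
    {"linear": [-0.45, -0.2, -0.03], "turn": [0, 0, -0.8], "jaw": 0},
    {"linear": [-0.43, -0.25, -0.03], "turn": [0, 0, -0.8], "jaw": 0}
  ]
}}

```text
time_s: 7.75
eef_pos: [0.5456, 0.1424, 0.1726]
orientation: [180.0, -0.0, -47.9]
contact_force: [0.2, 0.6, -0.0]
grip_width: 0.0854
```

Emit:
{"method": "apply_moves", "body": {
  "deltas": [
    {"linear": [-0.4, -0.29, -0.03], "turn": [0, 0, -0.8], "jaw": 0},
    {"linear": [-0.36, -0.33, -0.03], "turn": [0, 0, -0.8], "jaw": 0},
    {"linear": [-0.32, -0.37, -0.03], "turn": [0, 0, -0.8], "jaw": 0},
    {"linear": [-0.28, -0.41, -0.03], "turn": [0, 0, -0.8], "jaw": 0},
    {"linear": [-0.23, -0.44, -0.03], "turn": [0, 0, -0.8], "jaw": 0},
    {"linear": [-0.18, -0.46, -0.03], "turn": [0, 0, -0.8], "jaw": 0},
    {"linear": [-0.13, -0.48, -0.03], "turn": [0, 0, -0.8], "jaw": 0},
    {"linear": [-0.08, -0.49, -0.03], "turn": [0, 0, -0.8], "jaw": 0}
  ]
}}

```text
time_s: 8.55
eef_pos: [0.5305, 0.2996, 0.1821]
orientation: [180.0, 0.0, 3.3]
contact_force: [0.6, -0.4, 0.7]
grip_width: 0.0856
```

Emit:
{"method": "apply_moves", "body": {
  "deltas": [
    {"linear": [0, 0, 0], "turn": [0, 0, 0], "jaw": 0},
    {"linear": [0, 0, 0], "turn": [0, 0, 0], "jaw": 0}
  ]
}}

```text
time_s: 8.75
eef_pos: [0.5305, 0.2989, 0.1819]
orientation: [180.0, 0.0, 3.0]
contact_force: [0.2, -1.1, -0.4]
grip_width: 0.0851
```

```bash
python3 - <<'E'
from h import *
from plan import plan
plan([.527,.306,.066],[180,0,4.1],1)
g=grab('side')['color']
save('b1.png',cv2.resize(g[110:220,170:310],(763,600),interpolation=cv2.INTER_CUBIC))
E
```

```text
8.75 (array([0.53053294, 0.29889307, 0.1818749 ]), array([1.79971400e+02, 1.13449893e-02, 2.98996877e+00])) 0.08507915392681802 [ 0.2 -1.1 -0.4]
[{"linear": [-0.08, -0.18, 2.9], "turn": [0.0, 0.0, -0.14], "jaw": 0}]
```

View pics/b1.png

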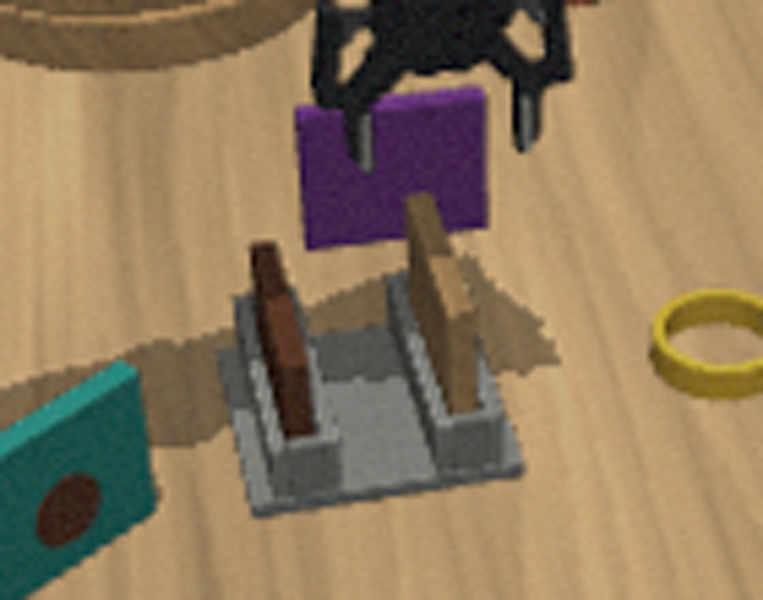

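The side crop shows the open fingers at (365,150) and (525,130) straddling the beech board's top edge at (440,230); the walnut at (280,340) is clear of them. Descending.

Emit:
{"method": "apply_moves", "body": {
  "deltas": [
    {"linear": [-0.08, -0.18, 0.3], "turn": [0, 0, -0.14], "jaw": 0},
    {"linear": [0, 0, 0.6], "turn": [0, 0, 0], "jaw": 0},
    {"linear": [0, 0, 0.6], "turn": [0, 0, 0], "jaw": 0},
    {"linear": [0, 0, 0.6], "turn": [0, 0, 0], "jaw": 0},
    {"linear": [0, 0, 0.5], "turn": [0, 0, 0], "jaw": 0},
    {"linear": [0, 0, 0.3], "turn": [0, 0, 0], "jaw": 0},
    {"linear": [0, 0, 0], "turn": [0, 0, 0], "jaw": 0}
  ]
}}

```text
time_s: 9.5
eef_pos: [0.5256, 0.3056, 0.0641]
orientation: [179.9, 0.2, 4.2]
contact_force: [-1.1, 0.1, -0.6]
grip_width: 0.0852
```

Emit:
{"method": "apply_moves", "body": {
  "deltas": [
    {"linear": [0, 0, 0], "turn": [0, 0, 0], "jaw": 100},
    {"linear": [0, 0, 0], "turn": [0, 0, 0], "jaw": 180},
    {"linear": [0, 0, 0], "turn": [0, 0, 0], "jaw": 255},
    {"linear": [0, 0, 0], "turn": [0, 0, 0], "jaw": 255},
    {"linear": [0, 0, 0], "turn": [0, 0, 0], "jaw": 255},
    {"linear": [0, 0, 0], "turn": [0, 0, 0], "jaw": 255},
    {"linear": [0, 0, 0], "turn": [0, 0, 0], "jaw": 255},
    {"linear": [0, 0, 0], "turn": [0, 0, 0], "jaw": 255}
  ]
}}

```text
time_s: 10.3
eef_pos: [0.5273, 0.3068, 0.0667]
orientation: [-180.0, -0.1, 4.2]
contact_force: [-0.0, -0.7, 6.2]
grip_width: 0.0172
```

Firm grip (17 mm), with little side force. Lifting.

Emit:
{"method": "apply_moves", "body": {
  "deltas": [
    {"linear": [0, 0, -0.2], "turn": [0, 0, 0], "jaw": 255},
    {"linear": [0, 0, -0.3], "turn": [0, 0, 0], "jaw": 255},
    {"linear": [0, 0, -0.4], "turn": [0, 0, 0], "jaw": 255},
    {"linear": [0, 0, -0.4], "turn": [0, 0, 0], "jaw": 255},
    {"linear": [0, 0, -0.5], "turn": [0, 0, 0], "jaw": 255},
    {"linear": [0, 0, -0.5], "turn": [0, 0, 0], "jaw": 255},
    {"linear": [0, 0, -0.4], "turn": [0, 0, 0], "jaw": 255},
    {"linear": [0, 0, -0.3], "turn": [0, 0, 0], "jaw": 255}
  ]
}}

```text
time_s: 11.1
eef_pos: [0.5271, 0.3066, 0.188]
orientation: [-180.0, -0.1, 4.2]
contact_force: [0.2, 0.4, -2.0]
grip_width: 0.0175
```

Emit:
{"method": "apply_moves", "body": {
  "deltas": [
    {"linear": [0, 0, 0], "turn": [0, 0, 0], "jaw": 255},
    {"linear": [0, 0, 0], "turn": [0, 0, 0], "jaw": 255},
    {"linear": [0, 0, 0], "turn": [0, 0, 0], "jaw": 255}
  ]
}}

```text
time_s: 11.4
eef_pos: [0.5262, 0.3063, 0.1851]
orientation: [180.0, 0.1, 4.2]
contact_force: [1.0, 0.0, -1.6]
grip_width: 0.0172
```

```bash
python3 - <<'E'
from h import *
from plan import *
# final: board axes; TCP lies on board z axis; board centre = TCP + k along -board z (board centre 0.067 at TCP .0667 -> k=0)
a=np.radians(2.1)
R=Ro.from_euler('z',2.1,degrees=True)*Ro.from_euler('y',-35,degrees=True)*Ro.from_euler('x',180,degrees=True)
print('rpy',R.as_euler('xyz',degrees=True),R.as_matrix().round(3).tolist())
plan([.509,.019,.165],R.as_euler('xyz',degrees=True),16,jaw=255)
g=grab('side')['color']
save('b2.png',cv2.resize(g[90:210,180:320],(700,600),interpolation=cv2.INTER_CUBIC))
E
```

```text
rpy [180.  -35.    2.1] [[0.819, 0.037, 0.573], [0.03, -0.999, 0.021], [0.574, 0.0, -0.819]]
11.4 (array([0.52624109, 0.30628467, 0.1851456 ]), array([1.79953162e+02, 8.26855523e-02, 4.22099366e+00])) 0.017166036248956285 [ 1.   0.  -1.6]
[{"linear": [-0.06, 0.45, 0.03], "turn": [-0.0, 0.27, 0.02], "jaw": 255}, {"linear": [-0.06, 0.45, 0.03], "turn": [-0.0, 0.27, 0.02], "jaw": 255}, {"linear": [-0.06, 0.45, 0.03], "turn": [-0.0, 0.27, 0.02], "jaw": 255}, {"linear": [-0.06, 0.45, 0.03], "turn": [-0.0, 0.27, 0.02], "jaw": 255}, {"linear": [-0.06, 0.45, 0.02], "turn": [-0.0, 0.27, 0.02], "jaw": 255}, {"linear": [-0.06, 0.45, 0.02], "turn": [-0.0, 0.27, 0.02], "jaw": 255}, {"linear": [-0.06, 0.45, 0.02], "turn": [-0.0, 0.27, 0.02], "jaw": 255}, {"linear": [-0.06, 0.45, 0.02], "turn": [-0.0, 0.27, 0.02], "jaw": 255}]
[{"linear": [-0.06, 0.45, 0.02], "turn": [-0.0, 0.27, 0.02], "jaw": 255}, {"linear": [-0.06, 0.45, 0.01], "turn": [-0.0, 0.27, 0.02], "jaw": 255}, {"linear": [-0.06, 0.45, 0.01], "turn": [-0.0, 0.27, 0.02], "jaw": 255}, {"linear": [-0.06, 0.45, 0.01], "turn": [-0.0, 0.27, 0.02], "jaw": 255}, {"linear": [-0.06, 0.45, 0.01], "turn": [-0.0, 0.27, 0.02], "jaw": 255}, {"linear": [-0.06, 0.45, 0.01], "turn": [-0.0, 0.27, 0.02], "jaw": 255}, {"linear": [-0.06, 0.45, 0.0], "turn": [-0.0, 0.27, 0.02], "jaw": 255}, {"linear": [-0.05, 0.45, 0.0], "turn": [-0.0, 0.27, 0.02], "jaw": 255}]
```

View pics/b2.png

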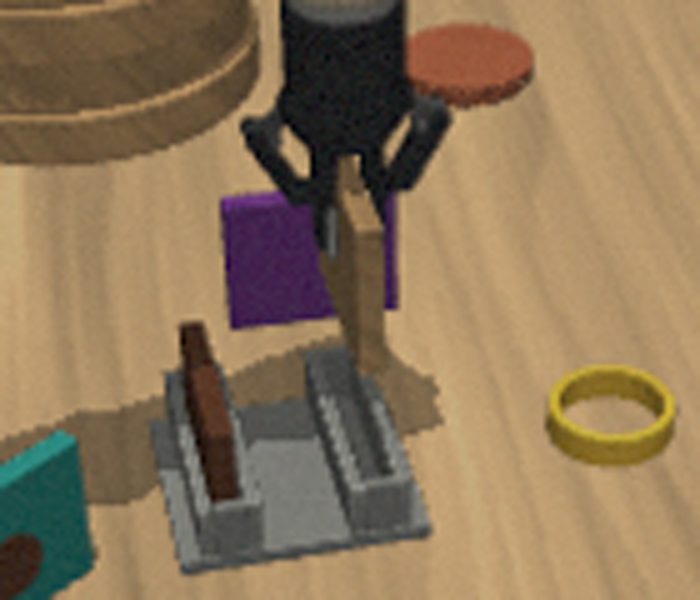

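The side crop shows the beech board hanging upright in the fingers at (360,250), clear of the empty slot at (360,430), with the walnut undisturbed at (210,410). Carrying it to the mat while tipping back.

Emit:
{"method": "apply_moves", "body": {
  "deltas": [
    {"linear": [-0.06, 0.3, 0.03], "turn": [0, 0.15, 0.02], "jaw": 255},
    {"linear": [-0.06, 0.45, 0.03], "turn": [0, 0.27, 0.02], "jaw": 255},
    {"linear": [-0.06, 0.45, 0.03], "turn": [0, 0.27, 0.02], "jaw": 255},
    {"linear": [-0.06, 0.45, 0.03], "turn": [0, 0.27, 0.02], "jaw": 255},
    {"linear": [-0.06, 0.45, 0.02], "turn": [0, 0.27, 0.02], "jaw": 255},
    {"linear": [-0.06, 0.45, 0.02], "turn": [0, 0.27, 0.02], "jaw": 255},
    {"linear": [-0.06, 0.45, 0.02], "turn": [0, 0.27, 0.02], "jaw": 255},
    {"linear": [-0.06, 0.45, 0.02], "turn": [0, 0.27, 0.02], "jaw": 255}
  ]
}}

```text
time_s: 12.25
eef_pos: [0.5169, 0.1667, 0.1752]
orientation: [-179.8, -16.3, 2.9]
contact_force: [0.6, 0.0, -1.9]
grip_width: 0.0173
```

Emit:
{"method": "apply_moves", "body": {
  "deltas": [
    {"linear": [-0.06, 0.45, 0.02], "turn": [0, 0.27, 0.02], "jaw": 255},
    {"linear": [-0.06, 0.45, 0.01], "turn": [0, 0.27, 0.02], "jaw": 255},
    {"linear": [-0.06, 0.45, 0.01], "turn": [0, 0.27, 0.02], "jaw": 255},
    {"linear": [-0.06, 0.45, 0.01], "turn": [0, 0.27, 0.02], "jaw": 255},
    {"linear": [-0.06, 0.45, 0.01], "turn": [0, 0.27, 0.02], "jaw": 255},
    {"linear": [-0.06, 0.45, 0.01], "turn": [0, 0.27, 0.02], "jaw": 255},
    {"linear": [-0.06, 0.35, 0.0], "turn": [0, 0.27, 0.02], "jaw": 255},
    {"linear": [0, 0.2, 0], "turn": [0, 0.12, 0.02], "jaw": 255}
  ]
}}

```text
time_s: 13.05
eef_pos: [0.5085, 0.043, 0.1658]
orientation: [-179.6, -30.8, 1.5]
contact_force: [0.8, -0.9, -1.7]
grip_width: 0.0176
```

Emit:
{"method": "apply_moves", "body": {
  "deltas": [
    {"linear": [0, 0, 0], "turn": [0, 0, 0], "jaw": 255},
    {"linear": [0, 0, 0], "turn": [0, 0, 0], "jaw": 255},
    {"linear": [0, 0, 0], "turn": [0, 0, 0], "jaw": 255}
  ]
}}

```text
time_s: 13.35
eef_pos: [0.5097, 0.0437, 0.1666]
orientation: [-179.6, -30.8, 1.5]
contact_force: [0.6, 0.2, -2.4]
grip_width: 0.0172
```

```bash
python3 - <<'E'
from plan import *
plan([.509,.019,.165],[180,-35,2.1],2,jaw=255)
E
```

```text
13.35 (array([0.50967522, 0.04367592, 0.16655123]), array([-179.57458593,  -30.81990006,    1.46385379])) 0.017165520390363828 [ 0.6  0.2 -2.4]
[{"linear": [-0.02, 0.31, 0.01], "turn": [-0.0, 0.26, -0.03], "jaw": 255}, {"linear": [-0.03, 0.31, 0.01], "turn": [-0.0, 0.26, -0.03], "jaw": 255}]
```

Emit:
{"method": "apply_moves", "body": {
  "deltas": [
    {"linear": [-0.02, 0.2, 0], "turn": [0, 0.2, -0.02], "jaw": 255},
    {"linear": [-0.02, 0.25, 0.01], "turn": [0, 0.2, -0.02], "jaw": 255},
    {"linear": [0, 0.17, 0], "turn": [0, 0.12, -0.02], "jaw": 255},
    {"linear": [0, 0, 0], "turn": [0, 0, 0], "jaw": 255},
    {"linear": [0, 0, 0], "turn": [0, 0, 0], "jaw": 255},
    {"linear": [0, 0, 0], "turn": [0, 0, 0], "jaw": 255},
    {"linear": [0, 0, 0], "turn": [0, 0, 0], "jaw": 255},
    {"linear": [0, 0, 0], "turn": [0, 0, 0], "jaw": 255}
  ]
}}

```text
time_s: 14.15
eef_pos: [0.5087, 0.0272, 0.1644]
orientation: [179.7, -32.7, 1.9]
contact_force: [-0.5, -0.1, -0.8]
grip_width: 0.0176
```

```bash
python3 - <<'E'
from h import *
s=sensors.sense();print(s['time_s'],s['eef_pos'],s['orientation'],abs(s['joint_velocities']).max())
t=grab('top');g=grab('side')
a=cv2.resize(t['color'][90:230,220:400],(450,350));b=cv2.resize(g['color'][130:370,200:400],None,fx=1.4583,fy=1.4583)
save('f1.png',np.hstack([a,b]))
# fit the good face from cloud (both cameras), pixels near expected plane
R=np.array([s['eef_pos']]);
from scipy.spatial.transform import Rotation as Ro
M=Ro.from_euler('xyz',s['orientation'],degrees=True).as_matrix()
for n,f in(('T',t),('S',g)):
    vv,uu=np.mgrid[0:384,0:512];fl=192/np.tan(np.radians(f['fovy'])/2);d=f['depth']
    W=np.stack([(uu-f['cx'])/fl*d,(vv-f['cy'])/fl*d,d],-1)@f['T'][:3,:3].T+f['T'][:3,3]
    L=(W-s['eef_pos'])@M   # tool frame: x=board x, y=-board y, z=-board z
    m=(d>0)&(abs(L[...,0]-.009)<.012)&(abs(L[...,1])<.075)&(abs(L[...,2])<.075)&(abs(L[...,1])>.014)
    P=W[m]
    if len(P)<20: print(n,len(P));continue
    for _ in range(3):
        c=P.mean(0);nrm=np.linalg.svd(P-c,full_matrices=False)[2][2];r=abs((P-c)@nrm);P=P[r<max(.004,2*np.median(r))]
    nrm*=np.sign(nrm[2]);lamp=Ro.from_euler('zy',[2.1,-35],degrees=True) 
    lx=np.array([np.cos(np.radians(35))*np.cos(np.radians(2.1)),np.cos(np.radians(35))*np.sin(np.radians(2.1)),np.sin(np.radians(35))])
    print(n,len(P),c.round(4),nrm.round(3),'deg off',np.degrees(np.arccos(nrm@lx)).round(1),'tool range',L[m].min(0).round(3),L[m].max(0).round(3))
E
```

```text
14.15 [0.50866802 0.02718655 0.16442089] [179.72385624 -32.66913388   1.90791686] 0.8352662507973118
T 581 [0.5135 0.0309 0.1738] [0.838 0.03  0.545] deg off 2.0 tool range [-0.003 -0.067 -0.074] [0.021 0.063 0.055]
S 329 [ 0.5149 -0.0045  0.1734] [0.837 0.003 0.547] deg off 2.4 tool range [-0.003 -0.063 -0.074] [0.021 0.065 0.052]
```

View pics/f1.png

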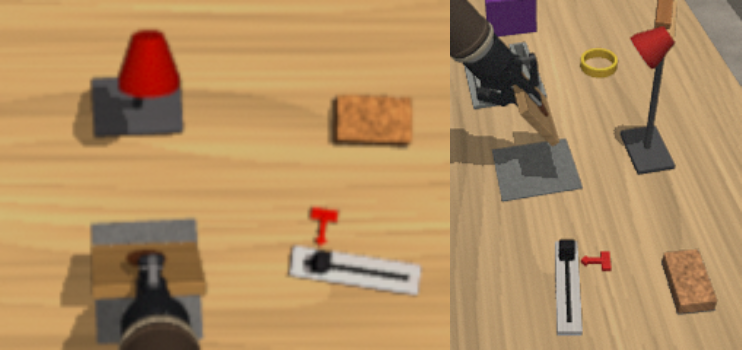

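The left (top) crop shows the board over the mat at (147,270), inlay at (147,258) looking up towards the lamp. The dimmer grip at (320,262) is beside the pointer at (322,240). The right (side) crop shows the board tilted in free air at (540,115). The face fit is about 2° off square and the centre is within about 1 cm of the mat's centre, so I'm handing in.

```bash
python3 -c "
from cell import bot;print(bot.hand_in())"
```

```text
the job is handed in; nothing more can be done
None
```

I carried out both parts of the task and handed the job in at about 14 s. The hand-in reports no verdict, so the figures below are my own last checks.

- **Dimmer:** I gripped the black grip, slid it to the red pointer and let go. Measured after release, it stands about 1 to 2 mm past the pointer, within the 6 mm allowed. The two cameras disagreed by 1 to 2 mm on the positions, and less on the difference between grip and pointer.
- **Board:** I drew the beech board straight up out of the far slot and carried it to the mat. It finishes held with a 17.6 mm grip, at about (0.509, 0.027) and 0.164 m above the table. That is about 8 mm from the mat's centre.
- **Facing the lamp:** the inlaid face looks up towards the lamp. Fits from the two cameras put it 2.0° and 2.4° off square.
- **Steadiness and contact:** the arm's joints were moving at under 1°/s. The pictures show the board clear of the stand and rack, and the measured forces were near zero.
- **Other things:** the tape, cork and walnut board looked undisturbed in the pictures. I last saw the walnut just after the board was lifted, and did not measure any of the three again.

One thing fell short: the last small moves did not fully reach the commanded pose. The tilt is 32.7° where I aimed for 35°, and y is 8 mm off. Both are well inside the limits, so I left them.

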